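Push a row of vial racks home in a sampler's feed tray

TASK

Four blue vial racks stand in a touching row on the guide rail of the sampler's feed tray. Without picking anything up, put your fingertips behind the last rack and gently push the whole row along the rail as one train, touching only that last rack and keeping the racks together, until the first rack is fully home against the red end stop. Then press the green load key all the way down, let it come back up and move clear, leaving the other things on the bench alone.

Things in the scene. Friction and masses are not known exactly. Their poses are not given: they have to be found in the camera images.
- sampler: Fixed white sampler: feed tray, with a housing (360 x 235 mm, 165 mm high, face at y = 168 mm) behind the end stop. Origin on the bench under the tray's centre line. +y: push direction, towards stop and housing; +x: away from the control ledge; z up. It may stand turned on the bench. The flat tray deck is 12 mm above the bench, 150 mm wide, from y = -170 mm (open end) to the stop at +150 mm.
- rail_tail (a point): Rear end of the steel guide rail, on the deck (sampler x = 0, y = -166 mm, z = 12 mm). The rail is 6 mm wide, 5 mm high and runs straight along the sampler's y to the stop. Low side guides run beside it at x = -59.5 and +59.5 mm, 4 mm thick, 8 mm above the deck.
- stop_face (a point): Centre of the flat face of the red end stop (116 mm wide, 34 mm high above the deck, rigid) that the first rack must meet: sampler x = 0, y = 150 mm, 27 mm above the bench. Its axes are parallel to the sampler's; the row comes from its -y side.
- rack_1: First blue rack of the row (nearest the stop). Each rack is a block 110 mm long (own x, across the rail), 24 mm thick (own y, along the rail, +y to the stop), 30 mm high, with five capped vials fixed in it, up to 45 mm; about 0.11 kg. Origin at the centre of its underside, on the deck. A 9 mm groove underneath straddles the rail, 1.5 mm free each side.
- rack_1_mid (a point): Centre of the block of rack_1, 15 mm above its underside; axes as the rack's.
- rack_2: Second blue rack, touching rack_1 from behind; same shape.
- rack_2_mid (a point): Centre of the block of rack_2, 15 mm above its underside.
- rack_3: Third blue rack, touching rack_2 from behind; same shape.
- rack_3_mid (a point): Centre of the block of rack_3, 15 mm above its underside.
- rack_4: Last blue rack of the row, farthest from the end stop; same shape. Its rear face (12 mm behind its centre, towards the sampler's -y) is the one to push on; the tray behind it is free.
- rack_4_mid (a point): Centre of the block of rack_4, 15 mm above its underside.
- load_key (a joint): Green round load key, 22 mm across, on the grey ledge beside the tray (the sampler's -x side). 0 = up, 0.004 m = fully down; a spring returns it, about 4 N holds it fully down.
- load_key_top (a point): Centre of the load key's top surface (pressed straight down).
- spare_rack: Bystander: an empty grey rack, 110 x 24 x 30 mm, standing on the bench; origin at the centre of its underside, length along its own x.
- tip_box: Bystander: an orange and yellow pipette tip box, 120 x 82 x 54 mm, on the bench; origin at the centre of its underside.
- reagent_bottle: Bystander: an amber glass bottle with black cap, 48 mm across and 88 mm high, beside the tray on the sampler's +x side; origin at the centre of its underside.
- end_stop: The red end stop plate itself, fixed to the sampler; origin at the foot of its face, on the deck.
Not all that is in view belongs to the job. What is shaped like the rack_4 but yellow is not meant.

How it is judged:
On the way, in this order (a step that is already met when the one before it is completed fails the run):
1. the row of racks stands fully home, closed up against the end stop and at rest (y of rack_1_mid in the frame of stop_face above -0.015 m and y of rack_2_mid in the frame of rack_1_mid above -0.027 m and y of rack_3_mid in the frame of rack_2_mid above -0.027 m and y of rack_4_mid in the frame of rack_3_mid above -0.027 m and angle between the y axis of each of rack_1, rack_2, rack_3, rack_4 and the y axis of sampler, either way round below 0.07 rad and linear speed of each of rack_1, rack_2, rack_3, rack_4 below 0.01 m/s), for 0.2 s.
2. the load key is pressed down (value of joint load_key above 0.003 m), for 0.05 s.
At the end, for the whole second after the job is handed in: All four racks stand on the rail, upright and square to it (within 0.07 rad), at rest; the first is within 3 mm of the end stop and each of the others within 3 mm of the rack ahead; the load key was pressed (past 3 mm of its 4 mm) after that and is up again (all of step 1 and z of each of rack_1, rack_2, rack_3, rack_4 in the frame of sampler below 0.015 m and angle between each of rack_1, rack_2, rack_3, rack_4's own z axis and vertical below 0.06 rad and value of joint load_key below 0.001 m); the robot touches nothing.
It fails at once if a rack is lifted off the rail or tipped, or a gap of more than 8 mm opens between neighbouring racks (z of any of rack_1, rack_2, rack_3, rack_4 in the frame of sampler above 0.02 m or angle between any of rack_1, rack_2, rack_3, rack_4's own z axis and vertical above 0.25 rad or y of rack_2_mid in the frame of rack_1_mid below -0.032 m or y of rack_3_mid in the frame of rack_2_mid below -0.032 m or y of rack_4_mid in the frame of rack_3_mid below -0.032 m).
It fails at once if the robot pushes on a rack other than the last (contact force between any of the arm, the fingers and rack_1 above 1 N or contact force between any of the arm, the fingers and rack_2 above 1 N or contact force between any of the arm, the fingers and rack_3 above 1 N).
It fails at once if the row is rammed: faster than 0.25 m/s, or pressed against the end stop with more than 150 N (linear speed of rack_1 above 0.25 m/s or contact force between rack_1 and end_stop above 150 N).
It fails at once if the load key is pressed before the row is home (value of joint load_key above 0.002 m and not (y of rack_1_mid in the frame of stop_face above -0.015 m and y of rack_2_mid in the frame of rack_1_mid above -0.027 m and y of rack_3_mid in the frame of rack_2_mid above -0.027 m and y of rack_4_mid in the frame of rack_3_mid above -0.027 m and angle between the y axis of each of rack_1, rack_2, rack_3, rack_4 and the y axis of sampler, either way round below 0.07 rad)).
It fails at once if the spare rack, the tip box or the amber bottle is moved or knocked over (distance of any of spare_rack, tip_box, reagent_bottle from where it was at the start of the episode above 0.02 m or angle between any of spare_rack, tip_box, reagent_bottle's own z axis and vertical above 0.3 rad).
It also fails if it takes over 43 s, if anything falls off the work surface, if the arm or the gripper's body presses on something with over 40 N, if the wrist force passes 120 N, or if a joint passes its speed limit or range.

ROBOT

A 7-joint arm with a two-finger parallel gripper is mounted at the origin on the work surface. World frame = base frame: x ahead of the robot, y to its left, z up, the work surface at z = 0. Lengths are in m, angles in rad, forces in N, time in s.
With the tool pointing down it reaches from about 0.425 to 0.975 m from the base axis. Payload 16.7 kg.
Tool frame: the origin (TCP) lies at the very end of the fingers, on their centre line; the grasp point (between the pads) lies 19 mm behind it; x points along the fingers, y is the direction in which the jaws open and shut, and the axes are right-handed (so a half turn about x gives the same grasp; the last joint's range is limited). The gripper opens to 85 mm and grips with 20 to 120 N. Pads are 22 mm wide; open, the fingers measure 114 mm over their backs; the gripper's body (76 mm by 85 mm) begins 54 mm behind the grasp point. The pads swing forward as they close: fully open they stand 13 mm farther back than shut.
Start: joints at [1.169, 0.426, 0.074, 1.606, -0.034, 1.111, -0.067], TCP at [0.169, -0.654, 0.231] pointing down, gripper open.
Joint ranges: [-2.85, 2.85], [-0.5, 2.14], [-1.23, 1.37], [0.21, 2.46], [-1.02, 4.16], [0.16, 2.05], [-2.73, 2.73]. Speed limits (rad/s): [1.89, 1.89, 2.39, 2.39, 3.01, 3.01, 3.01].

INTERFACE

Orientations are given as a unit quaternion [w, x, y, z].
In Python, from rig import env, viewer gives the robot as it stands.
- The arm moves only by the tool apply_moves, never from a script. Its argument "steps" is a list of rows, each an object of numbers: "grip": the closure, from 0 (fully open) to 1 (shut); "dx", "dy", "dz": the shift along the world's x, y, z in units of 60 mm (1.0 is 60 mm); "wx", "wy", "wz": the turn, a rotation vector about the world's x, y, z in units of 8 degrees (1.0 is 8 degrees). In form: [{"grip": .., "dx": .., "dy": .., "dz": .., "wx": .., "wy": .., "wz": ..}, ...]. A call has 1 to 12 rows; each row is the pose to reach, as a shift and turn from the pose commanded when the call began; what a row does not reach only later rows make up. A row lasts 1/8 s, in which the tool goes at most 62.5 mm and 10.7 degrees, less where a joint would pass 70% of its speed; a pose out of reach is approached as far as the arm can. A call with a gripper value outside its range is refused whole. The fingers move at their own pace and stop on an object; "grip_force" is the grip in N (left out, the last holds). Time passes only in rows, so rows that repeat a pose let the fingers close. It gives the time, the measured TCP pose, the force and the opening at its end, in the units of the state.
- env.get_state(): the state, without advancing time (a new reading comes with each control period).
- viewer.read_camera(name): name is "scene" or "top" or "wrist"; returns the picture (420x560x3 uint8, red, green, blue); there is no depth.
- viewer.camera_params(name): a dict with "fov_y" (degrees; the focal length in pixels is half the picture's height over the tangent of half this angle, whatever the lens; pixels are square), "cx", "cy" (the principal point, pixels), "position" and "rotation" of the camera in the world. Camera axes: x right, y down, z forward; pixel columns grow to the right and rows downward; lengths in m; the calibration is good to about 2 mm. A picture is of the moment at which its call begins: read the wrist's pose just before it. camera_params takes no time and is no camera call; for the wrist camera it gives the pose at the moment of the call.
- env.close_job(): hands the job in, once; it reports no verdict.
The state is a dict: "time_s": time; "joints": joint angles; "qd": joint speeds; "effort": joint torques, N m; "position": TCP position; "tool_rot": TCP orientation; "force": force on the tool from outside, world axes, zero at the start; "moment": the same for the moment, N m; "opening": finger opening in m.
Only numpy, scipy, OpenCV 4.12 (cv2) and the standard library are available. Lean on these libraries where they do the work, as an engineer would, in place of code of your own. Each camera call takes 0.05 s, during which the arm holds its last target. There are 200 camera calls.

## Working session

There is one attempt and no reset: what is moved stays moved. The work goes in short steps, Python scripts to look and compute and a tool call to move; the robot and the scene stay as the last step left them, time stands still between calls to the robot, and variables do not carry over. Pictures are saved under pics/ and viewed, about 8 in all and at most 12, crops included, and the job is handed in when it is done.

Besides the shell and the picture viewer there is one more tool, called after "Call:" as name(argument=value, ...), one argument or row to a line, values as JSON. apply_moves: Moves the arm, as the interface text tells. Its arguments: {"type":"object","properties":{"steps":{"type":"array","items":{"type":"object","properties":{"grip":{"type":"number"},"dx":{"type":"number"},"dy":{"type":"number"},"dz":{"type":"number"},"wx":{"type":"number"},"wy":{"type":"number"},"wz":{"type":"number"}}}},"grip_force":{"type":"number"}},"required":["steps"]}

```bash
mkdir -p pics
cat > h.py <<'E'
import numpy as np,cv2,sys
from rig import env,viewer
def K(p):
    f=210/np.tan(np.radians(p["fov_y"])/2); return f
def rot(p):
    R=np.array(p["rotation"],float)
    if R.size==4:
        from scipy.spatial.transform import Rotation as Ro
        return Ro.from_quat(np.roll(R,-1)).as_matrix()
    return R.reshape(3,3)
def ray(p,u,v,z):
    d=rot(p)@np.array([(u-p["cx"])/K(p),(v-p["cy"])/K(p),1]); c=np.array(p["position"])
    return c+d*(z-c[2])/d[2]
def proj(p,X):
    q=rot(p).T@(np.array(X)-np.array(p["position"])); return p["cx"]+K(p)*q[0]/q[2],p["cy"]+K(p)*q[1]/q[2]
def snap(cam,name,crop=None,s=1):
    p=viewer.camera_params(cam); im=viewer.read_camera(cam)[:,:,::-1]
    if crop: x0,y0,x1,y1=crop; im=im[y0:y1,x0:x1]
    cv2.imwrite("pics/"+name,cv2.resize(im,None,fx=s,fy=s,interpolation=cv2.INTER_CUBIC)); return p
E
python3 - <<'E'
from h import *
for c in("scene","top"): print(snap(c,c+"1.png",s=1.42))
s=env.get_state(); print(s)
E
```

```text
{'fov_y': 52.150901110428975, 'cx': 282.43084081173095, 'cy': 211.50376063296338, 'position': array([1.11451231, 0.09746643, 0.59916719]), 'rotation': array([-0.23326264,  0.53961244,  0.744079  , -0.31741676])}
{'fov_y': 45.569841412973354, 'cx': 276.47526023339225, 'cy': 219.01846140477178, 'position': array([ 0.44992178, -0.04658685,  1.07743799]), 'rotation': array([-0.05125351,  0.70694988, -0.70359438,  0.05049644])}
{'time_s': 0.1, 'joints': array([ 1.16852447,  0.42663546,  0.07389204,  1.60658754, -0.03409425,
        1.11078548, -0.06709531]), 'qd': array([-9.48900301e-05, -2.48682423e-04,  1.64014688e-03, -1.37088962e-03,
        4.54226211e-04, -3.32156085e-04,  3.19291512e-04]), 'effort': array([ 7.33207242e-03, -9.51534104e+01,  3.77073705e+00, -4.64400244e+01,
        1.96188537e-02,  6.66520384e-03, -5.49475465e-05]), 'position': array([ 0.16866053, -0.65319059,  0.23068482]), 'tool_rot': array([-0.08870981, -0.70138301, -0.0895084 ,  0.7015559 ]), 'force': array([-0.12413493,  0.28999991,  0.20622874]), 'moment': array([ 0.04396241, -0.02146308,  0.05740217]), 'opening': 0.08578162644809666}
```

View pics/scene1.png

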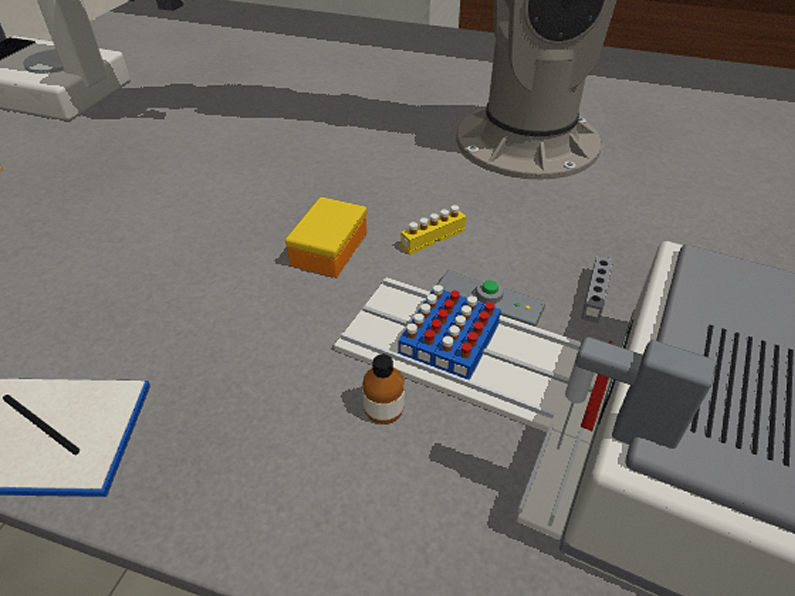

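View pics/top1.png

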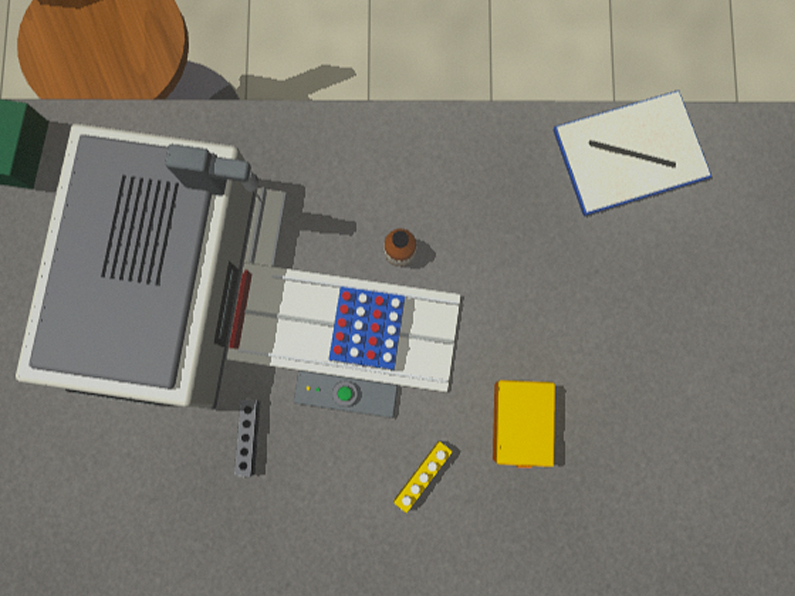

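The racks stand on the tray in the top view at (335–405, 288–370), and the stop is at (240,310), so the push goes to image left. What could be mistaken for rack_4:
- rack_1–3, in the same row at x≈343, 360 and 377
- the yellow decoy at (423,477)
- the grey spare rack at (247,440)

I choose the rightmost blue rack, at (392,330), as rack_4. The key is at (345,394). I'll check this in a crop.

Run:
```python
from h import *
snap("top","crop1.png",(150,160,350,310),4)
```

```text
(no output)
```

View pics/crop1.png

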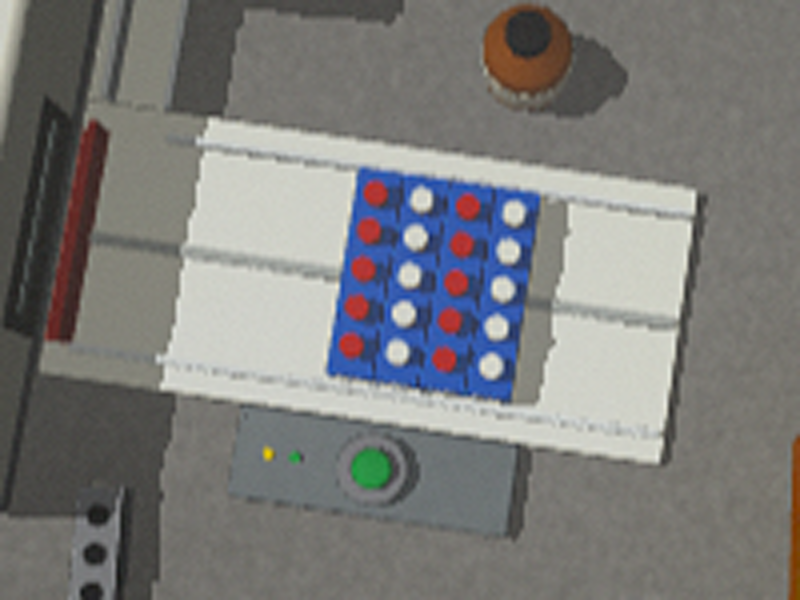

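The crop confirms that rack_4 is the rightmost, white-capped blue rack, with its rear face from (540,193) to (514,402). The rail runs from (680,323) to (95,240), and the key is at (371,467).

Run:
```python
from h import *
t=viewer.camera_params("top"); s=viewer.camera_params("scene")
P=lambda u,v,z: ray(t,150+u/4,160+v/4,z)
a=P(680,323,.017);b=P(95,240,.017)
d=(b-a)[:2]; d/=np.linalg.norm(d); print("rail",a,b,"dir",d,np.degrees(np.arctan2(d[0],d[1])))
tr,br=P(697,190,.012),P(663,463,.012); print("deck end",tr,br,(tr+br)/2,np.linalg.norm(tr-br))
c=[P(*q,.042) for q in((360,170),(328,375),(540,193),(514,402))]; print(np.array(c))
print("rear mid",(c[2]+c[3])/2,"front mid",(c[0]+c[1])/2, np.linalg.norm(c[2]-c[0]),np.linalg.norm(c[2]-c[3]))
O=(tr+br)[:2]/2+d*.170; ax=np.array([d[1],-d[0]])
for n,q in(("rear",(c[2]+c[3])/2),("front",(c[0]+c[1])/2),("stop top",(P(97,122,.046)+P(66,340,.046))/2)):
  r=q[:2]-O; print(n,r@ax,r@d)
for z in(.02,.03,.04,.05):
  k=P(371,467,z); r=k[:2]-O; print("key",z,k,r@ax,r@d,"scene px*1.42",np.array(proj(s,k))*1.42)
for n,q in(("bottle",(528,80)),):
  k=P(*q,.02); r=k[:2]-O; print(n,k,r@ax,r@d)
```

```text
rail [ 0.55737775 -0.13799819  0.017     ] [0.60054719 0.1750551  0.017     ] dir [0.13660532 0.99062555] 7.851458243090501
deck end [ 0.6300648  -0.14816494  0.012     ] [ 0.48338621 -0.12885435  0.012     ] [ 0.55672551 -0.13850965  0.012     ] 0.14794427444963446
[[ 0.63482309  0.03176272  0.042     ]
 [ 0.52693148  0.04669217  0.042     ]
 [ 0.62300982 -0.06289852  0.042     ]
 [ 0.5134261  -0.0497162   0.042     ]]
rear mid [ 0.56821796 -0.05630736  0.042     ] front mid [0.58087728 0.03922745 0.042     ] 0.09539550963248691 0.11037375728988472
rear 0.00015544886591635444 -0.08699838332644555
front -0.0003544662059454809 0.009370167738578863
stop top 0.0014591630752018702 0.1478376881631089
key 0.02 [0.48031044 0.02522435 0.02      ] -0.0980656554379498 -0.01823962882529047 scene px*1.42 [490.01083876 292.0456025 ]
key 0.03 [0.48002306 0.02454524 0.03      ] -0.09825757204111486 -0.018951625782727587 scene px*1.42 [490.33094718 286.52598251]
key 0.04 [0.47973568 0.02386613 0.04      ] -0.09844948864427987 -0.019663622740164685 scene px*1.42 [490.65604865 280.92026756]
key 0.05 [0.4794483  0.02318703 0.05      ] -0.09864140524744493 -0.020375619697601793 scene px*1.42 [490.9862609  275.22642747]
bottle [ 0.68855772 -0.05661383  0.02      ] 0.11940895076107647 -0.07086293513774473
```

```bash
cat >> h.py <<'E'
from scipy.spatial.transform import Rotation as Ro
d=np.array([np.sin(np.radians(7.7)),np.cos(np.radians(7.7))]); ax=np.array([d[1],-d[0]])
O=np.array([.5567,-.1385])+d*.170
def S(x,y): return O+x*ax+y*d
def plan(x,y,z):
    s=env.get_state(); R=Ro.from_quat(np.roll(s["tool_rot"],-1))
    yv=np.r_[ax,0]; Y=R.as_matrix()[:,1]
    if Y@yv<0: yv=-yv
    X=np.array([0,0,-1.]); T=Ro.from_matrix(np.c_[X,yv,np.cross(X,yv)])
    print("t",s["time_s"],"pos",s["position"],"F",s["force"],"open",s["opening"])
    r=s["position"][:2]-O; print("sampler xy",r@ax,r@d,"tool axes",R.as_matrix().round(3).tolist())
    print("shift u",(np.r_[S(x,y),z]-s["position"])/.06,"turn u",np.degrees((T*R.inv()).as_rotvec())/8)
E
python3 -c "
from h import *
plan(0,-.125,.15)"
```

```text
t 0.15 pos [ 0.16874322 -0.6532369   0.23077966] F [-1.68804640e+00  1.43977211e-03  1.43566495e-01] open 0.08520691750838309
sampler xy -0.31549101482186576 -0.7320764665047916 tool axes [[-0.0, 0.25, -0.968], [0.001, -0.968, -0.25], [-1.0, -0.001, 0.0]]
shift u [ 6.56643592  9.32218569 -1.34632766] turn u [-4.47280614e-03 -6.05390742e-03  8.47654012e+00]
```

Call:
apply_moves(
  steps=[
    {"grip": 0.4,"dx": 1.1,"dy": 1.55,"dz": 0,"wz": 1.4},
    {"grip": 0.4,"dx": 2.2,"dy": 3.1,"dz": 0,"wz": 2.8},
    {"grip": 0.4,"dx": 3.3,"dy": 4.65,"dz": 0,"wz": 4.2},
    {"grip": 0.4,"dx": 4.4,"dy": 6.2,"dz": 0,"wz": 5.6},
    {"grip": 0.4,"dx": 5.5,"dy": 7.75,"dz": 0,"wz": 7.0},
    {"grip": 0.4,"dx": 6.57,"dy": 9.32,"dz": -0.5,"wz": 8.48},
    {"grip": 0.4,"dx": 6.57,"dy": 9.32,"dz": -1.35,"wz": 8.48},
    {"grip": 0.4,"dx": 6.57,"dy": 9.32,"dz": -1.35,"wz": 8.48},
    {"grip": 0.4,"dx": 6.57,"dy": 9.32,"dz": -1.35,"wz": 8.48},
    {"grip": 0.4,"dx": 6.57,"dy": 9.32,"dz": -1.35,"wz": 8.48},
    {"grip": 0.4,"dx": 6.57,"dy": 9.32,"dz": -1.35,"wz": 8.48},
    {"grip": 0.4,"dx": 6.57,"dy": 9.32,"dz": -1.35,"wz": 8.48},
  ],
)

```text
invalid input
```

Call:
apply_moves(
  steps=[
    {"grip": 0.4,"dx": 1.0,"dy": 1.4,"dz": 0.0,"wx": 0.0,"wy": 0.0,"wz": 1.3},
    {"grip": 0.4,"dx": 2.0,"dy": 2.8,"dz": 0.0,"wx": 0.0,"wy": 0.0,"wz": 2.6},
  ],
)

```text
time_s: 0.4
position: [0.2419, -0.5504, 0.2308]
tool_rot: [-0.216, -0.673, -0.216, 0.673]
force: [1.6, 0.2, 0.2]
opening: 0.0522
```

Call:
apply_moves(
  steps=[
    {"grip": 0.4,"dx": 1.0,"dy": 1.4,"dz": 0.0,"wx": 0.0,"wy": 0.0,"wz": 1.3},
    {"grip": 0.4,"dx": 2.0,"dy": 2.8,"dz": 0.0,"wx": 0.0,"wy": 0.0,"wz": 2.6},
    {"grip": 0.4,"dx": 3.0,"dy": 4.2,"dz": 0.0,"wx": 0.0,"wy": 0.0,"wz": 3.9},
    {"grip": 0.4,"dx": 4.0,"dy": 5.6,"dz": 0.0,"wx": 0.0,"wy": 0.0,"wz": 5.2},
    {"grip": 0.4,"dx": 4.57,"dy": 6.52,"dz": -0.5,"wx": 0.0,"wy": 0.0,"wz": 5.88},
    {"grip": 0.4,"dx": 4.57,"dy": 6.52,"dz": -1.35,"wx": 0.0,"wy": 0.0,"wz": 5.88},
    {"grip": 0.4,"dx": 4.57,"dy": 6.52,"dz": -1.35,"wx": 0.0,"wy": 0.0,"wz": 5.88},
    {"grip": 0.4,"dx": 4.57,"dy": 6.52,"dz": -1.35,"wx": 0.0,"wy": 0.0,"wz": 5.88},
    {"grip": 0.4,"dx": 4.57,"dy": 6.52,"dz": -1.35,"wx": 0.0,"wy": 0.0,"wz": 5.88},
  ],
)

```text
time_s: 1.52
position: [0.5166, -0.1563, 0.1486]
tool_rot: [0.466, 0.531, 0.468, -0.531]
force: [-0.9, 0.1, -0.0]
opening: 0.0512
```

```bash
python3 -c "
from h import *
plan(0,-.125,.034)
snap('scene','scene2.png',(200,130,500,355),2.6); snap('wrist','wrist1.png')"
```

```text
t 1.525 pos [ 0.51660838 -0.15631583  0.14860436] F [-0.91616046  0.06312145 -0.00305314] open 0.05117850705668752
sampler xy -0.03734305125590235 -0.19302690728612182 tool axes [[-0.002, 0.992, -0.128], [0.002, -0.128, -0.992], [-1.0, -0.002, -0.002]]
shift u [ 0.76868337  1.04016782 -1.91007262] turn u [-0.01728991 -0.01342647 -0.04534968]
```

View pics/scene2.png

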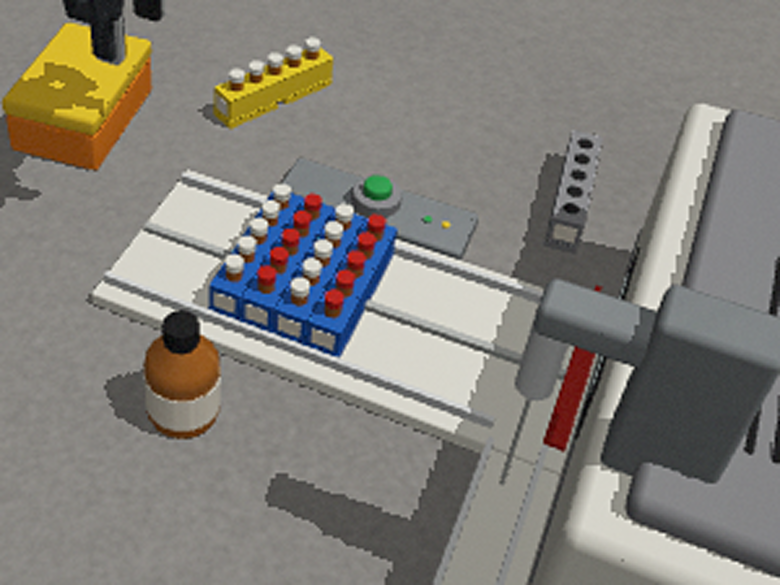

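View pics/wrist1.png

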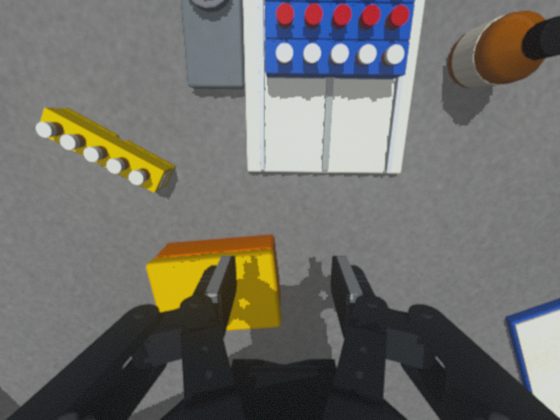

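The scene crop shows the row intact, with the yellow-topped box under the fingers at top left. The wrist view shows rack_4's rear face square ahead, spanning (266–410, 75), with the rail end at (327,172). That is to the right of the finger centre line at x≈285, which agrees with the computed -37 mm offset.

Call:
apply_moves(
  steps=[
    {"grip": 0.4,"dx": 0.4,"dy": 0.5,"dz": 0.0,"wx": 0.0,"wy": 0.0,"wz": 0.0},
    {"grip": 0.4,"dx": 0.77,"dy": 1.04,"dz": 0.0,"wx": 0.0,"wy": 0.0,"wz": -0.05},
    {"grip": 0.4,"dx": 0.77,"dy": 1.04,"dz": -0.7,"wx": 0.0,"wy": 0.0,"wz": -0.05},
    {"grip": 0.4,"dx": 0.77,"dy": 1.04,"dz": -1.4,"wx": 0.0,"wy": 0.0,"wz": -0.05},
    {"grip": 0.4,"dx": 0.77,"dy": 1.04,"dz": -1.4,"wx": 0.0,"wy": 0.0,"wz": -0.05},
    {"grip": 0.4,"dx": 0.77,"dy": 1.04,"dz": -1.4,"wx": 0.0,"wy": 0.0,"wz": -0.05},
  ],
)

```text
time_s: 2.38
position: [0.5625, -0.0991, 0.0679]
tool_rot: [0.464, 0.534, 0.463, -0.534]
force: [-0.7, -0.7, 1.1]
opening: 0.0512
```

```bash
python3 -c "
from h import *
plan(0,-.125,.022)
p=snap('wrist','wrist2.png',(120,0,500,420),1.4); print(proj(p,np.r_[S(0,-.087),.042]),proj(p,np.r_[S(0,-.087),.012]))"
```

```text
t 2.375 pos [ 0.56245821 -0.09911279  0.06789552] F [-0.74581475 -0.71650686  1.11649313] open 0.05121104055235352
sampler xy 0.00042895259314923385 -0.13019641931243367 tool axes [[0.001, 0.99, -0.142], [-0.0, -0.142, -0.99], [-1.0, 0.001, 0.0]]
shift u [ 0.00451939  0.08678397 -0.76492529] turn u [0.00317049 0.00920886 0.05593787]
(np.float64(281.372473913922), np.float64(178.06872994438112)) (np.float64(281.59622101735897), np.float64(168.57317267340363))
```

View pics/wrist2.png

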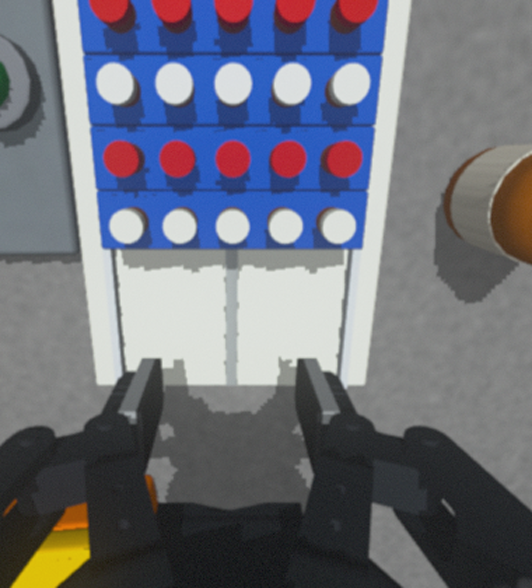

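The fingers straddle the rail centred on rack_4's rear edge, which is at row 248 in the crop (177 in the full picture, 178 predicted). The gap is clear, so I'll lower.

Call:
apply_moves(
  steps=[
    {"grip": 0.4,"dx": 0.0,"dy": 0.0,"dz": -0.45,"wx": 0.0,"wy": 0.0,"wz": 0.05},
    {"grip": 0.4,"dx": 0.0,"dy": 0.0,"dz": -0.82,"wx": 0.0,"wy": 0.0,"wz": 0.05},
    {"grip": 0.4,"dx": 0.0,"dy": 0.0,"dz": -0.82,"wx": 0.0,"wy": 0.0,"wz": 0.05},
    {"grip": 0.4,"dx": 0.0,"dy": 0.0,"dz": -0.82,"wx": 0.0,"wy": 0.0,"wz": 0.05},
  ],
)

```text
time_s: 2.92
position: [0.5628, -0.0984, 0.0188]
tool_rot: [0.466, 0.533, 0.465, -0.532]
force: [0.9, -0.4, 0.0]
opening: 0.0512
```

```bash
python3 -c "
from h import *
plan(0,.035,.018)"
```

```text
t 2.925 pos [ 0.56283468 -0.09843636  0.01876706] F [ 0.94866703 -0.35416499  0.04075289] open 0.05117039039402941
sampler xy 0.0007113882363781011 -0.12947564717723972 tool axes [[0.002, 0.991, -0.134], [-0.0, -0.134, -0.991], [-1.0, 0.002, 0.0]]
shift u [ 0.35554151  2.71813199 -0.01278441] turn u [ 0.00238711  0.0140645  -0.00056219]
```

Call:
apply_moves(
  steps=[
    {"grip": 0.4,"dx": 0.01,"dy": 0.1,"dz": 0.0,"wx": 0.0,"wy": 0.0,"wz": 0.0},
    {"grip": 0.4,"dx": 0.02,"dy": 0.2,"dz": 0.0,"wx": 0.0,"wy": 0.0,"wz": 0.0},
    {"grip": 0.4,"dx": 0.035,"dy": 0.3,"dz": 0.0,"wx": 0.0,"wy": 0.0,"wz": 0.0},
    {"grip": 0.4,"dx": 0.045,"dy": 0.37,"dz": 0.0,"wx": 0.0,"wy": 0.0,"wz": 0.0},
    {"grip": 0.4,"dx": 0.05,"dy": 0.42,"dz": 0.0,"wx": 0.0,"wy": 0.0,"wz": 0.0},
    {"grip": 0.4,"dx": 0.055,"dy": 0.46,"dz": 0.0,"wx": 0.0,"wy": 0.0,"wz": 0.0},
    {"grip": 0.4,"dx": 0.06,"dy": 0.5,"dz": 0.0,"wx": 0.0,"wy": 0.0,"wz": 0.0},
    {"grip": 0.4,"dx": 0.065,"dy": 0.54,"dz": 0.0,"wx": 0.0,"wy": 0.0,"wz": 0.0},
    {"grip": 0.4,"dx": 0.07,"dy": 0.58,"dz": 0.0,"wx": 0.0,"wy": 0.0,"wz": 0.0},
    {"grip": 0.4,"dx": 0.075,"dy": 0.62,"dz": 0.0,"wx": 0.0,"wy": 0.0,"wz": 0.0},
    {"grip": 0.4,"dx": 0.08,"dy": 0.67,"dz": 0.0,"wx": 0.0,"wy": 0.0,"wz": 0.0},
    {"grip": 0.4,"dx": 0.09,"dy": 0.72,"dz": 0.0,"wx": 0.0,"wy": 0.0,"wz": 0.0},
  ],
)

```text
time_s: 4.42
position: [0.5672, -0.0549, 0.0171]
tool_rot: [-0.465, -0.532, -0.465, 0.532]
force: [-0.9, -2.3, -0.4]
opening: 0.0511
```

```bash
python3 -c "
from h import *
plan(0,.035,.018)
snap('scene','scene3.png',(200,130,500,355),2.6)"
```

```text
t 4.425 pos [ 0.56717697 -0.05488607  0.01706795] F [-0.94934709 -2.26457673 -0.35244538] open 0.051103185043603734
sampler xy -0.000820613258500812 -0.08573622704537699 tool axes [[-0.0, 0.991, -0.134], [-0.0, -0.134, -0.991], [-1.0, -0.0, 0.0]]
shift u [0.28317001 1.9922937  0.01553419] turn u [ 0.0004441  -0.00176658 -0.00231809]
```

View pics/scene3.png

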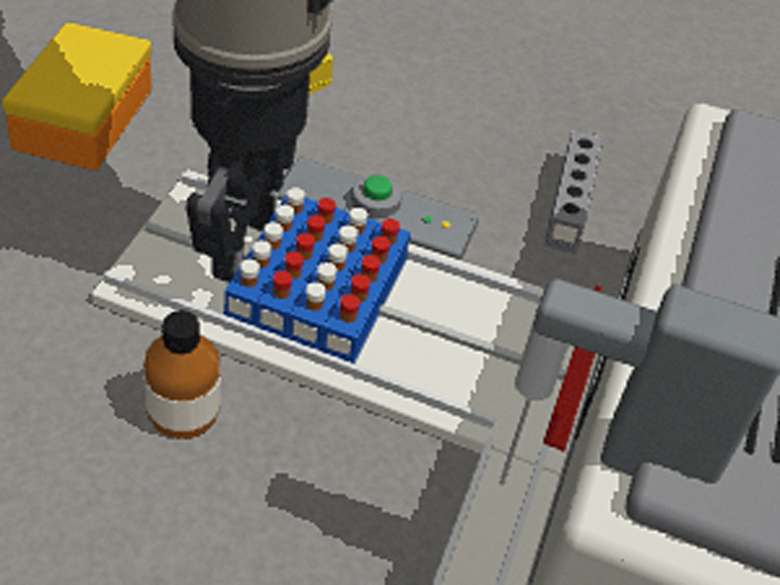

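The row moves as a train under about 2 N, square and with no gaps.

Call:
apply_moves(
  steps=[
    {"grip": 0.4,"dx": 0.02,"dy": 0.1,"dz": 0.0,"wx": 0.0,"wy": 0.0,"wz": 0.0},
    {"grip": 0.4,"dx": 0.04,"dy": 0.22,"dz": 0.0,"wx": 0.0,"wy": 0.0,"wz": 0.0},
    {"grip": 0.4,"dx": 0.06,"dy": 0.36,"dz": 0.0,"wx": 0.0,"wy": 0.0,"wz": 0.0},
    {"grip": 0.4,"dx": 0.08,"dy": 0.5,"dz": 0.0,"wx": 0.0,"wy": 0.0,"wz": 0.0},
    {"grip": 0.4,"dx": 0.1,"dy": 0.64,"dz": 0.0,"wx": 0.0,"wy": 0.0,"wz": 0.0},
    {"grip": 0.4,"dx": 0.115,"dy": 0.78,"dz": 0.0,"wx": 0.0,"wy": 0.0,"wz": 0.0},
    {"grip": 0.4,"dx": 0.135,"dy": 0.92,"dz": 0.0,"wx": 0.0,"wy": 0.0,"wz": 0.0},
    {"grip": 0.4,"dx": 0.155,"dy": 1.06,"dz": 0.0,"wx": 0.0,"wy": 0.0,"wz": 0.0},
    {"grip": 0.4,"dx": 0.175,"dy": 1.2,"dz": 0.0,"wx": 0.0,"wy": 0.0,"wz": 0.0},
    {"grip": 0.4,"dx": 0.19,"dy": 1.32,"dz": 0.0,"wx": 0.0,"wy": 0.0,"wz": 0.0},
    {"grip": 0.4,"dx": 0.205,"dy": 1.42,"dz": 0.0,"wx": 0.0,"wy": 0.0,"wz": 0.0},
    {"grip": 0.4,"dx": 0.215,"dy": 1.5,"dz": 0.0,"wx": 0.0,"wy": 0.0,"wz": 0.0},
  ],
)

```text
time_s: 5.98
position: [0.5802, 0.0353, 0.0171]
tool_rot: [-0.465, -0.532, -0.465, 0.532]
force: [-0.0, -3.4, 0.6]
opening: 0.051
```

```bash
python3 -c "
from h import *
plan(0,.043,.018)
snap('top','top2.png',(150,160,350,310),4)"
```

```text
t 5.975 pos [0.58019366 0.0353174  0.01710271] F [-0.02063534 -3.41593126  0.58675194] open 0.05104969215457195
sampler xy -7.303971224202512e-06 0.005397953217948888 tool axes [[-0.0, 0.991, -0.134], [-0.0, -0.134, -0.991], [-1.0, -0.0, 0.0]]
shift u [0.08408988 0.62103363 0.01495486] turn u [ 2.74429636e-05 -4.50702377e-04 -2.76363003e-03]
```

View pics/top2.png

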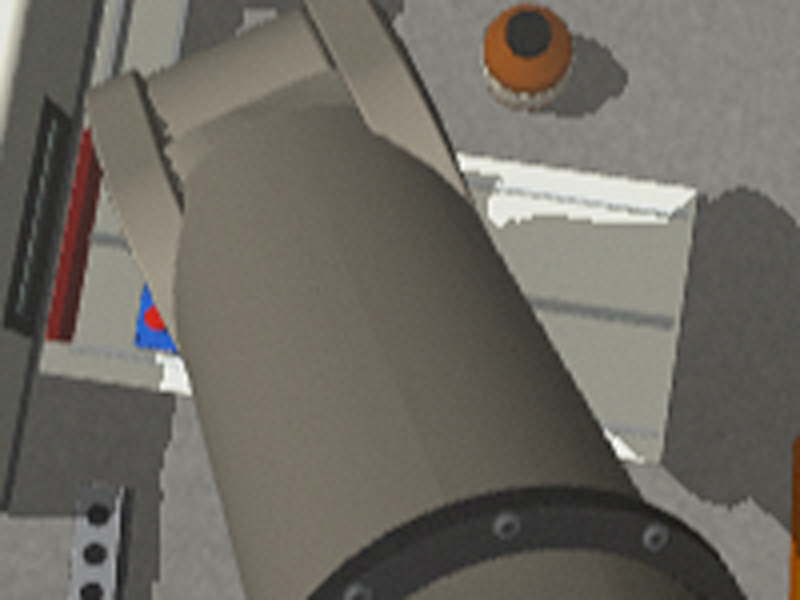

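Rack_1's near corner at (135,347) is still about 33 mm from the stop edge at (72,340), which fits the expected end at tool y≈0.04.

Call:
apply_moves(
  steps=[
    {"grip": 0.4,"dx": 0.01,"dy": 0.08,"dz": 0.0,"wx": 0.0,"wy": 0.0,"wz": 0.0},
    {"grip": 0.4,"dx": 0.02,"dy": 0.16,"dz": 0.0,"wx": 0.0,"wy": 0.0,"wz": 0.0},
    {"grip": 0.4,"dx": 0.03,"dy": 0.24,"dz": 0.0,"wx": 0.0,"wy": 0.0,"wz": 0.0},
    {"grip": 0.4,"dx": 0.045,"dy": 0.32,"dz": 0.0,"wx": 0.0,"wy": 0.0,"wz": 0.0},
    {"grip": 0.4,"dx": 0.05,"dy": 0.38,"dz": 0.0,"wx": 0.0,"wy": 0.0,"wz": 0.0},
    {"grip": 0.4,"dx": 0.06,"dy": 0.43,"dz": 0.0,"wx": 0.0,"wy": 0.0,"wz": 0.0},
    {"grip": 0.4,"dx": 0.065,"dy": 0.47,"dz": 0.0,"wx": 0.0,"wy": 0.0,"wz": 0.0},
    {"grip": 0.4,"dx": 0.07,"dy": 0.5,"dz": 0.0,"wx": 0.0,"wy": 0.0,"wz": 0.0},
    {"grip": 0.4,"dx": 0.07,"dy": 0.52,"dz": 0.0,"wx": 0.0,"wy": 0.0,"wz": 0.0},
    {"grip": 0.4,"dx": 0.07,"dy": 0.52,"dz": 0.0,"wx": 0.0,"wy": 0.0,"wz": 0.0},
  ],
)

```text
time_s: 7.28
position: [0.5844, 0.0664, 0.0171]
tool_rot: [0.465, 0.532, 0.465, -0.532]
force: [-0.0, -2.3, -0.2]
opening: 0.0517
```

Call:
apply_moves(
  steps=[
    {"grip": 0.4,"dx": 0.003,"dy": 0.025,"dz": 0.0,"wx": 0.0,"wy": 0.0,"wz": 0.0},
    {"grip": 0.4,"dx": 0.006,"dy": 0.05,"dz": 0.0,"wx": 0.0,"wy": 0.0,"wz": 0.0},
    {"grip": 0.4,"dx": 0.009,"dy": 0.07,"dz": 0.0,"wx": 0.0,"wy": 0.0,"wz": 0.0},
    {"grip": 0.4,"dx": 0.009,"dy": 0.07,"dz": 0.0,"wx": 0.0,"wy": 0.0,"wz": 0.0},
  ],
)

```text
time_s: 7.78
position: [0.5849, 0.0707, 0.0171]
tool_rot: [0.465, 0.532, 0.466, -0.532]
force: [-0.6, -2.6, 1.9]
opening: 0.0511
```

Call:
apply_moves(
  steps=[
    {"grip": 0.4,"dx": 0.003,"dy": 0.02,"dz": 0.0,"wx": 0.0,"wy": 0.0,"wz": 0.0},
    {"grip": 0.4,"dx": 0.005,"dy": 0.04,"dz": 0.0,"wx": 0.0,"wy": 0.0,"wz": 0.0},
    {"grip": 0.4,"dx": 0.005,"dy": 0.04,"dz": 0.0,"wx": 0.0,"wy": 0.0,"wz": 0.0},
  ],
)

```text
time_s: 8.15
position: [0.5851, 0.0724, 0.0171]
tool_rot: [-0.465, -0.532, -0.465, 0.533]
force: [-1.6, -5.7, 2.7]
opening: 0.0511
```

Call:
apply_moves(
  steps=[
    {"grip": 0.4,"dx": 0.003,"dy": 0.02,"dz": 0.0,"wx": 0.0,"wy": 0.0,"wz": 0.0},
    {"grip": 0.4,"dx": 0.003,"dy": 0.02,"dz": 0.0,"wx": 0.0,"wy": 0.0,"wz": 0.0},
  ],
)

```text
time_s: 8.4
position: [0.5851, 0.0725, 0.0171]
tool_rot: [-0.465, -0.532, -0.465, 0.533]
force: [-1.6, -11.3, 5.6]
opening: 0.0509
```

Firm contact at the stop (11 N with no further travel). I'll hold briefly, back straight off, rise and look.

Call:
apply_moves(
  steps=[
    {"grip": 0.4,"dx": 0.0,"dy": 0.0,"dz": 0.0,"wx": 0.0,"wy": 0.0,"wz": 0.0},
    {"grip": 0.4,"dx": 0.0,"dy": 0.0,"dz": 0.0,"wx": 0.0,"wy": 0.0,"wz": 0.0},
    {"grip": 0.4,"dx": -0.01,"dy": -0.1,"dz": 0.0,"wx": 0.0,"wy": 0.0,"wz": 0.0},
    {"grip": 0.4,"dx": -0.05,"dy": -0.4,"dz": 0.0,"wx": 0.0,"wy": 0.0,"wz": 0.0},
    {"grip": 0.4,"dx": -0.1,"dy": -0.8,"dz": 0.0,"wx": 0.0,"wy": 0.0,"wz": 0.0},
    {"grip": 0.4,"dx": -0.1,"dy": -0.8,"dz": 0.5,"wx": 0.0,"wy": 0.0,"wz": 0.0},
    {"grip": 0.7,"dx": -0.3,"dy": -1.2,"dz": 1.4,"wx": 0.0,"wy": 0.0,"wz": 0.0},
    {"grip": 1.0,"dx": -1.0,"dy": -1.2,"dz": 1.8,"wx": 0.0,"wy": 0.0,"wz": 0.0},
    {"grip": 1.0,"dx": -1.75,"dy": -0.85,"dz": 1.8,"wx": 0.0,"wy": 0.0,"wz": 0.0},
    {"grip": 1.0,"dx": -1.75,"dy": -0.85,"dz": 1.8,"wx": 0.0,"wy": 0.0,"wz": 0.0},
    {"grip": 1.0,"dx": -1.75,"dy": -0.85,"dz": 1.8,"wx": 0.0,"wy": 0.0,"wz": 0.0},
    {"grip": 1.0,"dx": -1.75,"dy": -0.85,"dz": 1.8,"wx": 0.0,"wy": 0.0,"wz": 0.0},
  ],
)

```text
time_s: 9.9
position: [0.481, 0.0225, 0.125]
tool_rot: [0.465, 0.533, 0.465, -0.532]
force: [-0.7, 0.8, -0.1]
opening: 0.0002
```

```bash
python3 -c "
from h import *
plan(-.0983,-.0189,.06)
snap('scene','scene4.png',(260,150,460,320),4)
p=snap('wrist','wrist3.png')
for z in(.026,.029,.032): print(z,proj(p,np.r_[S(-.0983,-.0189),z]))"
```

```text
t 9.9 pos [0.48100133 0.02254015 0.12495524] F [-0.66385943  0.79035104 -0.13349897] open 0.0002059168096913514
sampler xy -0.09659327031557945 -0.020554494682631215 tool axes [[0.0, 0.991, -0.134], [0.0, -0.134, -0.991], [-1.0, -0.0, -0.0]]
shift u [-0.02449435  0.03113758 -1.08258725] turn u [-0.00212288  0.00022763  0.00251407]
0.026 (np.float64(281.20588563123624), np.float64(207.02769577538035))
0.029 (np.float64(281.1803625673393), np.float64(208.11053360412294))
0.032 (np.float64(281.1542533600087), np.float64(209.21823906966432))
```

View pics/scene4.png

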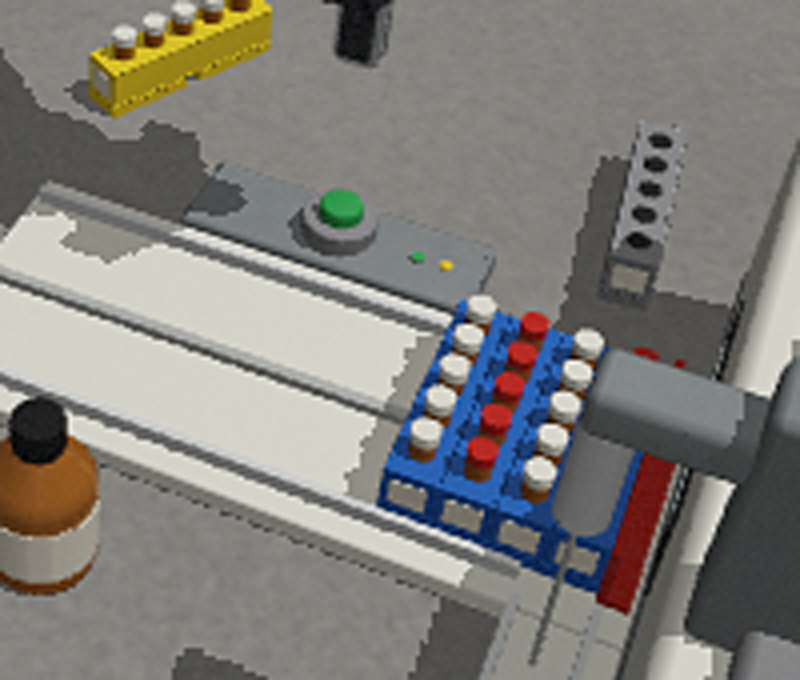

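View pics/wrist3.png

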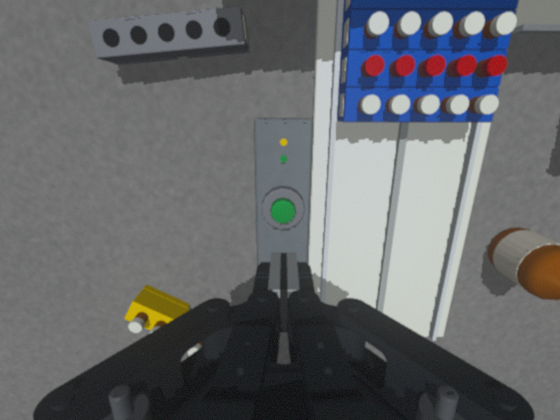

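The row is closed up, with rack_1 against the red stop (gapless at (600,590)). The bottle, spare rack and the rest are unmoved. In the wrist view the key is at (283,210) against (281,208) predicted. I'll descend onto it.

Call:
apply_moves(
  steps=[
    {"grip": 1.0,"dx": 0.0,"dy": 0.03,"dz": -0.7,"wx": 0.0,"wy": 0.0,"wz": 0.0},
    {"grip": 1.0,"dx": 0.0,"dy": 0.03,"dz": -1.3,"wx": 0.0,"wy": 0.0,"wz": 0.0},
    {"grip": 1.0,"dx": 0.0,"dy": 0.03,"dz": -1.5,"wx": 0.0,"wy": 0.0,"wz": 0.0},
    {"grip": 1.0,"dx": 0.0,"dy": 0.03,"dz": -1.5,"wx": 0.0,"wy": 0.0,"wz": 0.0},
    {"grip": 1.0,"dx": 0.0,"dy": 0.03,"dz": -1.5,"wx": 0.0,"wy": 0.0,"wz": 0.0},
  ],
)

```text
time_s: 10.62
position: [0.4811, 0.0249, 0.0361]
tool_rot: [0.466, 0.533, 0.465, -0.532]
force: [0.3, 0.5, -0.2]
opening: -0.0001
```

Call:
apply_moves(
  steps=[
    {"grip": 1.0,"dx": 0.0,"dy": 0.0,"dz": -0.05,"wx": 0.0,"wy": 0.0,"wz": 0.0},
    {"grip": 1.0,"dx": 0.0,"dy": 0.0,"dz": -0.1,"wx": 0.0,"wy": 0.0,"wz": 0.0},
    {"grip": 1.0,"dx": 0.0,"dy": 0.0,"dz": -0.14,"wx": 0.0,"wy": 0.0,"wz": 0.0},
    {"grip": 1.0,"dx": 0.0,"dy": 0.0,"dz": -0.14,"wx": 0.0,"wy": 0.0,"wz": 0.0},
    {"grip": 1.0,"dx": 0.0,"dy": 0.0,"dz": -0.14,"wx": 0.0,"wy": 0.0,"wz": 0.0},
  ],
)

```text
time_s: 11.25
position: [0.4819, 0.0249, 0.0303]
tool_rot: [0.467, 0.533, 0.464, -0.532]
force: [-23.6, -2.8, 89.7]
opening: -0.0004
```

89.7 N means it has bottomed out. I'll ease back at once and check for the spring force.

Call:
apply_moves(
  steps=[
    {"grip": 1.0,"dx": 0.0,"dy": 0.0,"dz": 0.055,"wx": 0.0,"wy": 0.0,"wz": 0.0},
    {"grip": 1.0,"dx": 0.0,"dy": 0.0,"dz": 0.055,"wx": 0.0,"wy": 0.0,"wz": 0.0},
    {"grip": 1.0,"dx": 0.0,"dy": 0.0,"dz": 0.055,"wx": 0.0,"wy": 0.0,"wz": 0.0},
  ],
)

```text
time_s: 11.62
position: [0.4815, 0.0249, 0.0316]
tool_rot: [0.466, 0.533, 0.465, -0.532]
force: [-6.2, -0.3, 29.9]
opening: 0.0
```

```bash
python3 -c "
from h import *
plan(-.0983,-.0189,.06)
snap('scene','scene5.png',(310,180,390,240),8)"
```

```text
t 11.625 pos [0.48151972 0.02486264 0.03155764] F [-6.17269186 -0.28604139 29.85454301] open 1.0039872165995034e-05
sampler xy -0.0963907264107615 -0.018183487834691398 tool axes [[0.003, 0.991, -0.134], [-0.0, -0.134, -0.991], [-1.0, 0.003, -0.0]]
shift u [-0.03313435 -0.00757059  0.47403941] turn u [ 0.00239077  0.0185823  -0.00144577]
```

View pics/scene5.png

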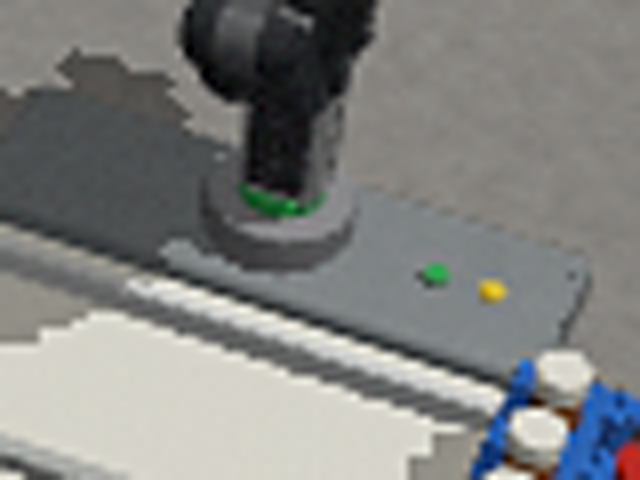

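The finger sits on the key, and a thin strip of green shows at (285,205). I'll rise in small steps to see the spring force.

Call:
apply_moves(
  steps=[
    {"grip": 1.0,"dx": 0.0,"dy": 0.0,"dz": 0.03,"wx": 0.0,"wy": 0.0,"wz": 0.0},
    {"grip": 1.0,"dx": 0.0,"dy": 0.0,"dz": 0.03,"wx": 0.0,"wy": 0.0,"wz": 0.0},
    {"grip": 1.0,"dx": 0.0,"dy": 0.0,"dz": 0.03,"wx": 0.0,"wy": 0.0,"wz": 0.0},
  ],
)

```text
time_s: 12.05
position: [0.4812, 0.0248, 0.0322]
tool_rot: [0.466, 0.533, 0.465, -0.532]
force: [3.0, 0.4, 3.6]
opening: -0.0002
```

Call:
apply_moves(
  steps=[
    {"grip": 1.0,"dx": 0.0,"dy": 0.0,"dz": 0.02,"wx": 0.0,"wy": 0.0,"wz": 0.0},
    {"grip": 1.0,"dx": 0.0,"dy": 0.0,"dz": 0.02,"wx": 0.0,"wy": 0.0,"wz": 0.0},
    {"grip": 1.0,"dx": 0.0,"dy": 0.0,"dz": 0.02,"wx": 0.0,"wy": 0.0,"wz": 0.0},
  ],
)

```text
time_s: 12.42
position: [0.4804, 0.0248, 0.033]
tool_rot: [0.465, 0.532, 0.465, -0.532]
force: [3.1, 1.2, 2.5]
opening: -0.0002
```

Call:
apply_moves(
  steps=[
    {"grip": 1.0,"dx": 0.0,"dy": 0.0,"dz": 0.02,"wx": 0.0,"wy": 0.0,"wz": 0.0},
    {"grip": 1.0,"dx": 0.0,"dy": 0.0,"dz": 0.02,"wx": 0.0,"wy": 0.0,"wz": 0.0},
    {"grip": 1.0,"dx": 0.0,"dy": 0.0,"dz": 0.02,"wx": 0.0,"wy": 0.0,"wz": 0.0},
  ],
)

```text
time_s: 12.8
position: [0.4802, 0.0248, 0.0341]
tool_rot: [-0.465, -0.532, -0.465, 0.532]
force: [1.9, 0.2, 2.6]
opening: -0.0002
```

There is a spring-like force of 3.6 N at 32.2 mm falling to about 2.5 N from 33 mm, and it was rigid below 32 mm, so the key was fully down. I'll move clear.

Call:
apply_moves(
  steps=[
    {"grip": 1.0,"dx": 0.0,"dy": 0.0,"dz": 0.1,"wx": 0.0,"wy": 0.0,"wz": 0.0},
    {"grip": 1.0,"dx": 0.0,"dy": 0.0,"dz": 0.8,"wx": 0.0,"wy": 0.0,"wz": 0.0},
    {"grip": 1.0,"dx": 0.0,"dy": 0.0,"dz": 1.7,"wx": 0.0,"wy": 0.0,"wz": 0.0},
    {"grip": 1.0,"dx": 0.0,"dy": -0.8,"dz": 2.4,"wx": 0.0,"wy": 0.0,"wz": 0.0},
    {"grip": 1.0,"dx": 0.0,"dy": -1.6,"dz": 2.4,"wx": 0.0,"wy": 0.0,"wz": 0.0},
    {"grip": 1.0,"dx": 0.0,"dy": -2.4,"dz": 2.4,"wx": 0.0,"wy": 0.0,"wz": 0.0},
    {"grip": 1.0,"dx": 0.0,"dy": -3.2,"dz": 2.4,"wx": 0.0,"wy": 0.0,"wz": 0.0},
    {"grip": 1.0,"dx": 0.0,"dy": -3.2,"dz": 2.4,"wx": 0.0,"wy": 0.0,"wz": 0.0},
    {"grip": 1.0,"dx": 0.0,"dy": -3.2,"dz": 2.4,"wx": 0.0,"wy": 0.0,"wz": 0.0},
    {"grip": 1.0,"dx": 0.0,"dy": -3.2,"dz": 2.4,"wx": 0.0,"wy": 0.0,"wz": 0.0},
  ],
)

```text
time_s: 14.05
position: [0.4803, -0.1661, 0.1782]
tool_rot: [0.466, 0.532, 0.466, -0.532]
force: [-0.4, -0.1, 0.5]
opening: -0.0001
```

```bash
python3 -c "
from h import *
plan(-.0983,-.0189,.06)
snap('top','a.png',(150,160,300,310),4);snap('scene','b.png',(310,170,460,320),4)
t=viewer.camera_params('top')
for q in((0,.054,.042),(0,.15,.042),(-.055,.054,.042),(.055,.054,.042)): print(q,(np.array(proj(t,np.r_[S(*q[:2]),q[2]]))-[150,160])*8/3)
a,b=[cv2.resize(cv2.imread('pics/%s.png'%n),(400,400)) for n in 'ab']; cv2.imwrite('pics/final.png',np.hstack([a,b]))"
```

```text
t 14.05 pos [ 0.48034249 -0.16610411  0.17824878] F [-0.40900682 -0.0892038   0.51808937] open -5.778051753792439e-05
sampler xy -0.0719704356137557 -0.20758606233768442 tool axes [[-0.0, 0.991, -0.132], [0.0, -0.132, -0.991], [-1.0, -0.0, -0.0]]
shift u [-0.01351384  3.17520859 -1.97081299] turn u [-0.00237347 -0.0018857  -0.01402001]
(0, 0.054, 0.042) [173.06058688 173.50596578]
(0, 0.15, 0.042) [ 52.25836233 156.6950459 ]
(-0.055, 0.054, 0.042) [162.00974508 242.94632386]
(0.055, 0.054, 0.042) [183.94735745 105.0965848 ]
```

View pics/final.png

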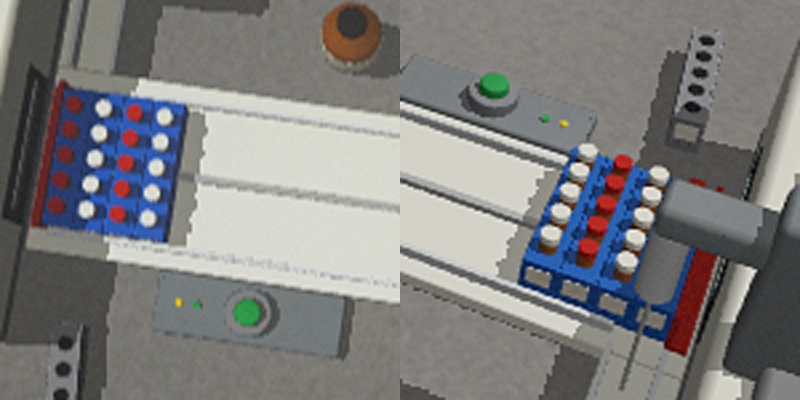

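The final picture shows the row closed up against the red stop on the left. Its rear corners are at (187,104) and (166,242), about 3 px or 2–3 mm from nominal, which matches the 2 mm offset I first measured for the stop. The key is up at (247,313), and the bottle and spare rack are in place.

```bash
python3 -c "
from rig import env
env.close_job()"
```

```text
the job is handed in; nothing more can be done
```

I pushed the four racks as one train until rack_1 met the red end stop, pressed the load key fully, backed clear and handed the job in at about 14 s. No verdict is reported.

- **Push:** the fingertips touched only the last rack, at 2–6 N. At the stop the force rose to 11 N with no further movement. Pictures before and after the key press show the row square, gapless and at the stop.
- **Row position:** the rear edge measured 2–3 mm short of nominal in the last picture. That matches the roughly 2 mm by which I first measured the stop itself short, so I took it as a calibration error.
- **Load key:** it sat a few mm higher than I estimated, so the press peaked at about 90 N on the wrist (limit 120 N) before I eased off. The spring force on the way up (3.6 N, then about 2.5 N) showed it had been fully down. It is up again in the last picture.
- **Bystanders:** the amber bottle and spare rack look unmoved in the last pictures. The tip box was outside the final crops, but it was last seen in place at the start of the push.

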